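# Check the honed shaver blade under the loupe

## Robot

A 6-joint arm with a two-finger parallel gripper is mounted at the origin on the work surface. World frame = base frame: x ahead of the robot, y to its left, z up, the work surface at z = 0. Lengths are in mm, angles in rad, forces in N, time in s.
With the tool pointing down it reaches from about 400 to 825 mm from the base axis. Payload 7 kg.
Tool frame: the origin (TCP) lies at the very end of the fingers, on their centre line; the grasp point (between the pads) lies 19 mm behind it (env.grasp_offset is the distance from the TCP to the grasp point, in mm); z points along the fingers, y is the direction in which the jaws open and shut (so a half turn about z gives the same grasp; the last joint's range is limited). The gripper opens to 88 mm and grips with 3 to 60 N. Pads are 19 mm wide; open, the fingers measure 130 mm over their backs; the gripper's body (78 mm by 193 mm) begins 47 mm behind the grasp point.
Start: joints at [1.62, 0.359, 0.012, 0, -1.224, -0.288], TCP at [159.673, 655.82, 226.561] pointing down, gripper open.
Joint ranges: [-3.07, 3.07], [-1.43, 2.12], [-1.02, 1.25], [-3.03, 1.67], [-3.05, -0], [-3.03, 3.03]. Speed limits (rad/s): [2.39, 2.39, 3.01, 3.14, 3.14, 3.14].

## Interface

Orientations are given as a 3x3 rotation matrix whose columns are the frame's x, y, z axes.
In Python, from bench import env gives the robot as it stands.
- The arm moves only by the tool arm_command, never from a script. Its argument "plan" is a list of rows, each a list of 3 entries, a list of its own where there are three numbers: the shift along the world's x, y, z in mm, then the turn, a rotation vector about the world's x, y, z in rad, then the closure, from -1 (fully open) to 1 (shut), so that 0 is half open. In form: [[[tx, ty, tz], [ax, ay, az], jaw], ...]. A call has 1 to 12 rows; each row is the pose to reach, as a shift and turn from the pose commanded when the call began; what a row does not reach only later rows make up. A row lasts 1/8 s, in which the tool goes at most 62.5 mm and 10.7 degrees, less where a joint would pass 70% of its speed; a pose out of reach is approached as far as the arm can. A call with a gripper value outside its range is refused whole. The fingers move at their own pace and stop on an object; "newtons" is the grip in N (left out, the last holds). Time passes only in rows, so rows that repeat a pose let the fingers close. It gives the time, the measured TCP pose, the force and the opening at its end, in the units of the state.
- env.observe(): the state, without advancing time (a new reading comes with each control period).
- env.capture(name): name is "scene" or "top" or "wrist"; returns the picture (420x560x3 uint8, red, green, blue); there is no depth.
- env.camera_params(name): a dict with "fx", "fy", "cx", "cy" (pixels), "D" ([k1, k2, p1, p2, k3] as OpenCV has them; the pictures are not rectified), "R" (3x3) and "t" (3): a world point X has camera coordinates R X + t. Camera axes: x right, y down, z forward; pixel columns grow to the right and rows downward; lengths in mm; the calibration is good to about 2 mm. A picture is of the moment at which its call begins: read the wrist's pose just before it. camera_params takes no time and is no camera call; for the wrist camera it gives the pose at the moment of the call.
- env.job_done(): hands the job in, once; it reports no verdict.
The state is a dict: "clock": time; "joint_positions": joint angles; "joint_velocities": joint speeds; "joint_torque": joint torques, N m; "tcp_pos": TCP position; "tcp_rot": TCP orientation; "ft_force": force on the tool from outside, world axes, zero at the start; "moment": the same for the moment, N m; "opening": finger opening in mm.
Only numpy, scipy, OpenCV 4.12 (cv2) and the standard library are available. Lean on these libraries where they do the work, as an engineer would, in place of code of your own. Each camera call takes 0.05 s, during which the arm holds its last target.

## Task

Tighten the red wing knob on the ice shaver's blade holder clockwise until it stops, so that the freshly honed blade is locked where it is set. Then take the loupe from its rest and hold it level over the middle of the blade's cutting edge, the lens at the height of the orange tape on the lamp post (that is where it is in focus), and finish while still holding it there, still, in the gripper alone. Do not touch the blade or shift its setting, and leave the shaker, the squeeze bottle and the bowl where they stand.

Things in the scene. Friction and masses are not known exactly. Their poses are not given: they have to be found in the camera images.
- knob (a joint): Turn of the red wing knob of the blade clamp, rad. Grows clockwise seen from above; 0 is slack, 1.46 is the hard stop, where the clamp is tight. It starts slack between 0.05 and 0.45. It turns against a light friction (0.05 N m) and stays where it is left; over the last 0.2 rad the brass foot below the bridge meets the blade and presses on it.
- knob_grip (a point): Grip point of the wing knob, on its vertical axis, 11 mm below its top. The wing is a red bar 46 mm long (along this point's x axis), 12 mm thick (along y) and 24 mm tall, with a white index line on one end; it turns with the knob. Its underside is 12 mm below this point; the dark bridge bar under it (22 mm wide, 130 mm long) has its top 29 mm below this point.
- holder: Aluminium blade holder, fixed to the bench: block 110 x 130 x 20 mm (x, y, z), origin under its centre on the bench. The blade lies on its top in front (-x, towards the robot), its edge overhanging the block's front face by about 10 mm; the dark bridge crosses over the blade 20 mm in front of the centre (top 48 mm above the bench) and carries the wing knob (top 88 mm above the bench). It lies on a thin blue-green mat 220 x 200 mm.
- blade: Steel blade 55 x 96 x 5 mm (x, y, z), loose in its bed on the holder until clamped; origin under its centre, 20 mm above the bench; its cutting edge runs along y at its -x side.
- edge (a point): Middle of the blade's cutting edge, 23 mm above the bench; y runs along the edge, -x points off the edge towards the robot.
- lens (a point): Centre of the loupe's lens, half-way up its rim. Rim 76 mm outside diameter, 12 mm thick (6 mm above and below this point), clear lens 64 mm. z is the lens axis (upright when the loupe is level); the handle runs out to -x. On the rest it lies level, this point 46 mm above the bench.
- handle (a point): Middle of the part of the loupe's handle to grip, 85 mm from the lens centre to the loupe's -x, at the same height. Dark flat-sided handle, 14 mm wide (y), 16 mm tall (z), reaching from 37 mm nearer the lens to 57 mm farther from it. It is free all round for 35 mm either way along the handle; the rest's base plate is 42 mm below it.
- loupe: The whole loupe, about 0.1 kg, balancing some 42 mm from the lens centre; origin under the lens centre, at the rim's underside (6 mm below the lens centre), axes as for the lens.
- rest: Fixed light-grey aluminium loupe rest: base plate 200 x 60 x 4 mm, a ledge under the far rim of the lens (with a lip up to 50 mm above the bench) at its +x end and a notched support under the handle near its -x end (prongs up to 48 mm). Origin under its centre on the bench; the lens centre lies 50 mm to its +x, the handle point 35 mm to its -x. Lift the loupe straight up out of it.
- lamp: Fixed bench lamp: white round foot 110 mm in diameter, steel post 20 mm in diameter, white light bar 190 mm long (along its x) across the top, 260 mm high. Origin under the foot's centre on the bench. It stands on one side of the holder, the loupe rest on the other.
- band (a point): Centre of the orange tape band round the lamp post, on the post's axis, half-way up the band; the band is 16 mm high. Its height above the bench (108 to 138 mm, differs from time to time) is the height at which the middle of the lens is to be held.
- shaker: Steel shaker, 66 mm in diameter, 99 mm high, loose, standing beyond the holder; origin under its centre. Leave alone.
- squeeze: Cream squeeze bottle with red nozzle, 62 mm in diameter, 214 mm high, loose, standing beyond the holder; origin under its centre. Leave alone.
- bowl: Empty paper-coloured bowl, 124 mm in diameter, 48 mm high, loose, beyond the holder; origin under its centre. Leave alone.
There are look-alikes about, which are no part of the job. Of the things that look like the loupe, the middle-sized one is meant.

How it is judged (in metres and radians):
On the way, in this order (a step that is already met when the one before it is completed fails the run):
1. the knob is turned clockwise to its stop while the loupe still lies on its rest (value of joint knob above 1.34 rad and distance of lens from where it was at the start of the episode below 0.02 m), for 0.2 s.
2. the loupe is lifted off its rest in the gripper (distance of lens from where it was at the start of the episode above 0.05 m and contact force between the fingers and loupe above 1 N and contact force between loupe and rest below 0.2 N), for 0.2 s.
At the end, for the whole second after the job is handed in: Held still in the gripper alone: lens centre within 8 mm of the tape centre's height and 15 mm sideways of the edge's middle, tilt under 0.12 rad; knob within 0.12 rad of its stop; blade within 4 mm of its setting; shaker, bottle, bowl upright (0.15 rad) within 20 mm (z of lens in the frame of band between -0.008 and 0.008 m and horizontal distance between lens and edge below 0.015 m and angle between lens's own z axis and vertical below 0.12 rad and contact force between the fingers and loupe above 1 N and contact force between loupe and holder below 0.2 N and contact force between loupe and lamp below 0.2 N and contact force between loupe and rest below 0.2 N and contact force between loupe and blade below 0.2 N and linear speed of loupe below 0.02 m/s and angular speed of loupe below 0.15 rad/s and value of joint knob above 1.34 rad and distance of edge from where it was at the start of the episode below 0.004 m and distance of each of shaker, squeeze, bowl from where it was at the start of the episode below 0.02 m and angle between each of shaker, squeeze, bowl's own z axis and vertical below 0.15 rad); the arm keeps its last pose, push and grip.
It fails at once if the gripper, the arm or the loupe touches the blade (contact force between any of the fingers, the arm, loupe and blade above 0.5 N).
It fails at once if the blade is shifted more than 6 mm from its setting (distance of edge from where it was at the start of the episode above 0.006 m).
It fails at once if a bystander is knocked over or pushed away (distance of any of shaker, squeeze, bowl from where it was at the start of the episode above 0.03 m or angle between any of shaker, squeeze, bowl's own z axis and vertical above 0.4 rad).
It also fails if it takes over 54 s, if anything falls off the work surface, if the arm or the gripper's body presses on something with over 40 N, if the wrist force passes 120 N, or if a joint passes its speed limit or range.

## Working session

There is one attempt and no reset: what is moved stays moved. The work goes in short steps, Python scripts to look and compute and a tool call to move; the robot and the scene stay as the last step left them, time stands still between calls to the robot, and variables do not carry over. Pictures are saved under pics/ and viewed, and the job is handed in when it is done.

Besides the shell and the picture viewer there is one more tool, called after ">>>" as a command line: name --argument value ..., lists and objects as JSON in quotes. arm_command: Moves the arm, as the interface text tells. Its arguments: {"type":"object","properties":{"plan":{"type":"array"},"newtons":{"type":"number"}},"required":["plan"]}

```bash
ls; mkdir -p pics; python3 - <<'E'
from bench import env
import cv2
for n in ["scene","top","wrist"]:
    p=env.camera_params(n); print(n,p)
    cv2.imwrite(f"pics/{n}0.png",env.capture(n)[:,:,::-1])
print(env.observe(), env.grasp_offset)
E
```

```text
pics
scene {'fx': 522.7019920234535, 'fy': 522.7019920234535, 'cx': 275.59000015292327, 'cy': 209.46901859515626, 'D': array([0.02107988, 0.        , 0.        , 0.        , 0.        ]), 'R': array([[ 0.88561584,  0.46435289, -0.00780878],
       [ 0.25971758, -0.50913354, -0.82056677],
       [-0.38500826,  0.72467885, -0.57149734]]), 't': array([-413.8170755 , -125.21153155, 2036.36425668])}
top {'fx': 402.553058673056, 'fy': 402.553058673056, 'cx': 271.7430636456339, 'cy': 210.298625753357, 'D': array([-0.03797445,  0.        ,  0.        ,  0.        ,  0.        ]), 'R': array([[ 0.01273455, -0.9995412 , -0.02748131],
       [-0.99155855, -0.00907674, -0.12934166],
       [ 0.12903287,  0.02889643, -0.99121921]]), 't': array([-122.52868964,  551.05545007, 1173.45509731])}
wrist {'fx': 291.97669054551335, 'fy': 291.97669054551335, 'cx': 279.7064521116232, 'cy': 211.0454069520937, 'D': array([-0.04110993,  0.        ,  0.        ,  0.        ,  0.        ]), 'R': array([[-0.2372173 , -0.97145104,  0.00329171],
       [-0.93863403,  0.23007448,  0.25696672],
       [-0.25038792,  
[... 192 characters left out ...]
,
       -1.22411777e+00, -2.88114292e-01]), 'joint_velocities': array([-0.00095162, -0.00133225,  0.00273031, -0.00042134, -0.00014667,
        0.00044613]), 'joint_torque': array([ 1.95380076e-04, -5.83275712e+01,  2.93287253e+01,  7.00104699e+00,
        8.75442987e-03, -1.11000968e-04]), 'tcp_pos': array([159.604276  , 655.48893378, 225.85683979]), 'tcp_rot': array([[ 9.71602354e-01, -2.36619615e-01, -1.55828485e-04],
       [-2.36619622e-01, -9.71601558e-01, -1.25194418e-03],
       [ 1.44831352e-04,  1.25326399e-03, -9.99999204e-01]]), 'ft_force': array([-0.12303044, -0.23900072, -0.32478427]), 'moment': array([-0.0154374 ,  0.07918091,  0.00856766]), 'opening': 87.76878859316334} 18.8
```

View pics/scene0.png

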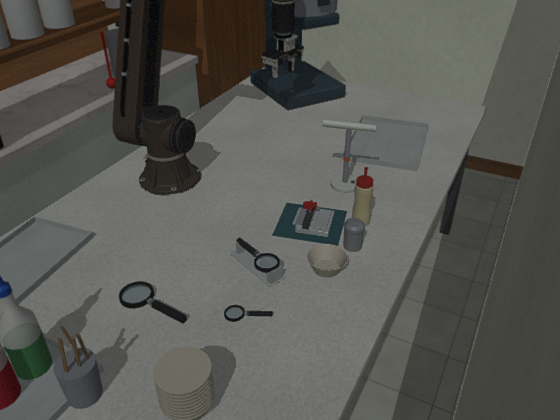

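View pics/top0.png

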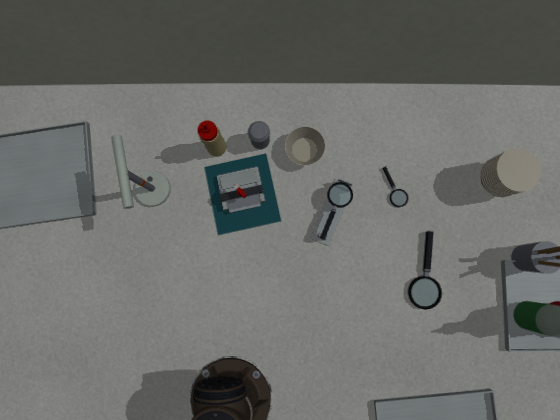

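View pics/wrist0.png

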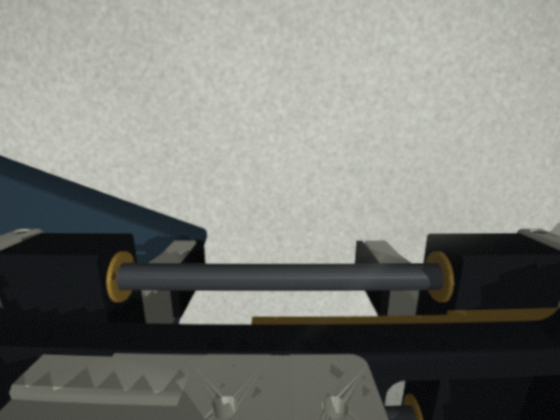

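```bash
python3 - <<'E'
import cv2
t=cv2.imread("pics/top0.png"); s=cv2.imread("pics/scene0.png")
cv2.imwrite("pics/a1.png",cv2.resize(t[110:260,100:300],None,fx=4,fy=4,interpolation=cv2.INTER_CUBIC))
cv2.imwrite("pics/a2.png",cv2.resize(t[150:260,300:450],None,fx=5,fy=5,interpolation=cv2.INTER_CUBIC))
cv2.imwrite("pics/a3.png",cv2.resize(s[110:290,220:400],None,fx=3.3333,fy=3.3333,interpolation=cv2.INTER_CUBIC))
E
```

```text
(no output)
```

View pics/a1.png

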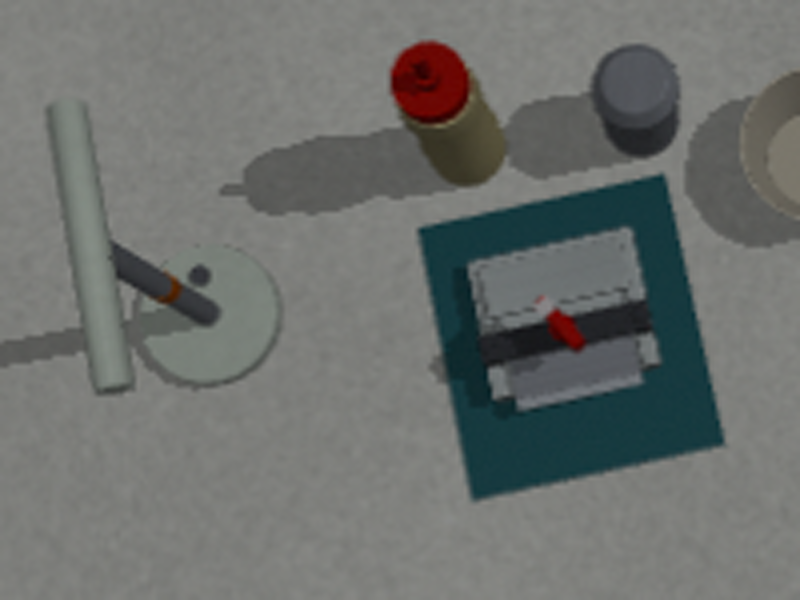

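View pics/a2.png

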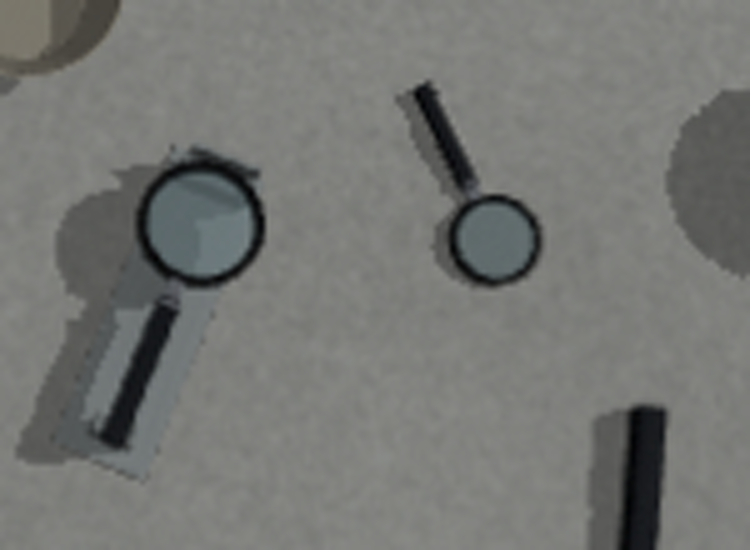

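View pics/a3.png

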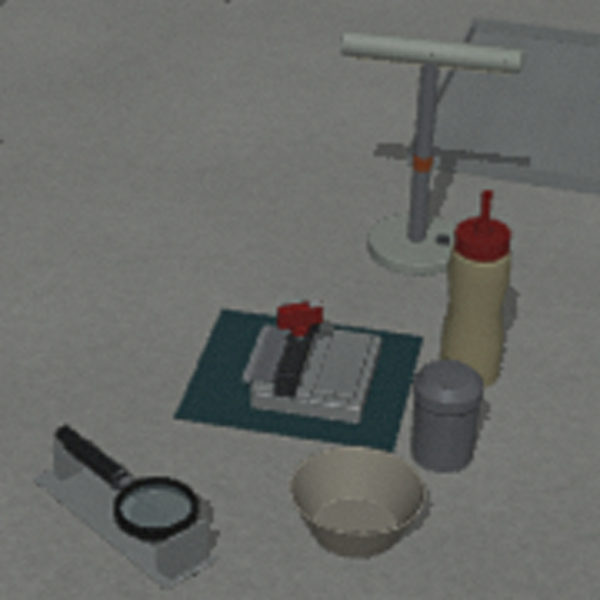

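```bash
cat > h.py <<'E'
import numpy as np, cv2
from bench import env
def P(n):
    p=env.camera_params(n); K=np.array([[p['fx'],0,p['cx']],[0,p['fy'],p['cy']],[0,0,1]]); return K,np.array(p['D'],float),np.array(p['R']),np.array(p['t'])
def ray(p,uv):
    K,D,R,t=p; u=cv2.undistortPoints(np.array(uv,float).reshape(-1,1,2),K,D)[:,0]
    d=np.c_[u,np.ones(len(u))]@R; return -R.T@t,d
def onz(p,uv,z):
    c,d=ray(p,uv); s=(np.array(z)-c[2])/d[:,2]; return c+d*s[:,None]
def proj(p,X):
    K,D,R,t=p; return cv2.projectPoints(np.array(X,float).reshape(-1,1,3),cv2.Rodrigues(R)[0],t,K,D)[0][:,0]
def tri(pa,ua,pb,ub):
    ca,da=ray(pa,ua);cb,db=ray(pb,ub); da=da[0]/np.linalg.norm(da[0]);db=db[0]/np.linalg.norm(db[0])
    A=np.c_[da,-db]; s=np.linalg.lstsq(A,cb-ca,rcond=None)[0]; x=ca+da*s[0];y=cb+db*s[1]; return (x+y)/2,np.linalg.norm(x-y)
E
python3 - <<'E'
from h import *
np.set_printoptions(precision=1,suppress=True)
T=P('top');S=P('scene')
a1=lambda *q:np.array(q,float)/4+[100-.4,110-.4]
a2=lambda *q:np.array(q,float)/5+[300-.4,150-.4]
a3=lambda *q:np.array(q,float)/3.3333+[220-.4,110-.4]
m=onz(T,a1((420,229),(664,176),(723,443),(473,499)),1); print('mat',m,m.mean(0))
print(np.linalg.norm(np.roll(m,-1,0)-m,axis=1))
e1=m[0]-m[3]+m[1]-m[2]; print('yaw holder x', np.arctan2(e1[1],e1[0]))
m2=onz(S,a3((224,310),(421,336),(392,449),(177,418)),1); print('mat scene',m2,m2.mean(0))
print('lens',onz(T,a2((201,225)),46),onz(S,a3((156,506)),46))
print('handle ends',onz(T,a2((168,303),(115,437)),50))
print('edge ends',onz(T,a1((518,411),(642,381)),[23,23]))
print('knob ends',onz(T,a1((540,300),(578,345)),88))
print('band',tri(T,a1((171,291)),S,a3((423,163))))
print('foot',onz(T,a1((208,314)),8), onz(S,a3((417,242)),8))
print('bottle base',onz(T,a1((470,165)),0),'shaker top',onz(T,a1((637,85)),99),'bowl',onz(T,np.array([[305,146]]),48))
E
```

```text
mat [[ 692.6   97.6    1. ]
 [ 736.3  -93.9    1. ]
 [ 525.8 -142.4    1. ]
 [ 480.6   49.2    1. ]] [608.8 -22.4   1. ]
[196.4 216.  196.8 217.4]
yaw holder x 0.22532223758012887
mat scene [[ 487.    49.5    1. ]
 [ 694.3  100.2    1. ]
 [ 739.2  -91.     1. ]
 [ 531.1 -142.4    1. ]] [612.9 -20.9   1. ]
lens [[ 599.8 -318.7   46. ]] [[ 602.2 -315.2   46. ]]
handle ends [[ 552.2 -298.3   50. ]
 [ 472.9 -266.8   50. ]]
edge ends [[546.3  13.3  23. ]
 [570.2 -80.6  23. ]]
knob ends [[619.5  -9.4  88. ]
 [586.6 -37.8  88. ]]
band (array([623.2, 255.9, 112. ]), np.float64(8.179874159536748))
foot [[622.3 260.7   8. ]] [[625.2 263.    8. ]]
bottle base [[744.8  59.8   0. ]] shaker top [[777.5 -77.7  99. ]] bowl [[ 747.6 -215.    48. ]]
```

Loupe look-alikes in the top picture: (340,195) on the grey rest, (399,198) small, (425,292) large. The one on the rest is the middle-sized one. Its lens comes out about 76 mm, and the crop confirms it sits on the ledge and prongs.

The knob is at about (241,192) and the band at (143,183).

I'll go high past the lamp to a close view over the knob.

>>> arm_command --plan '[[[10, -20, 50], [0, 0, -0.09], -1], [[25, -55, 90], [0, 0, -0.18], -1], [[50, -95, 120], [0, 0, -0.27], -1], [[80, -140, 120], [0, 0, -0.36], -1], [[110, -185, 120], [0, 0, -0.45], -1], [[140, -230, 120], [0, 0, -0.54], -1], [[170, -275, 120], [0, 0, -0.63], -1], [[195, -320, 120], [0, 0, -0.72], -1], [[215, -370, 120], [0, 0, -0.81], -1], [[230, -420, 120], [0, 0, -0.9], -1], [[240, -470, 120], [0, 0, -0.99], -1], [[250, -520, 120], [0, 0, -1.08], -1]]'

```text
clock: 1.65
tcp_pos: [409.6, 134.1, 346.5]
tcp_rot: [[0.247, -0.969, 0.0], [-0.969, -0.247, 0.0], [-0.0, -0.0, -1.0]]
ft_force: [2.0, 0.6, 0.1]
opening: 87.7
```

>>> arm_command --plan '[[[15, -40, 0], [0, 0, -0.12], -1], [[35, -80, 0], [0, 0, -0.24], -1], [[60, -115, -10], [0, 0, -0.36], -1], [[90, -140, -30], [0, 0, -0.48], -1], [[120, -155, -55], [0, 0, -0.6], -1], [[150, -155, -80], [0, 0, -0.72], -1], [[170, -155, -105], [0, 0, -0.84], -1], [[170, -155, -105], [0, 0, -0.96], -1], [[170, -155, -105], [0, 0, -1.08], -1], [[170, -155, -105], [0, 0, -1.11], -1], [[170, -155, -105], [0, 0, -1.11], -1]]'

```text
clock: 3.02
tcp_pos: [579.6, -19.2, 241.6]
tcp_rot: [[-0.755, -0.655, -0.0], [-0.655, 0.755, 0.0], [-0.0, 0.0, -1.0]]
ft_force: [-0.6, 0.1, -0.5]
opening: 88.0
```

```bash
python3 - <<'E'
from h import *
import pickle
p=P('wrist'); im=env.capture('wrist'); pickle.dump((p,im),open('w1.pkl','wb'))
cv2.imwrite('pics/w1.png',cv2.resize(im[:,:,::-1],(800,600),interpolation=cv2.INTER_CUBIC))
o=env.observe(); print(o['joint_positions'],o['tcp_pos'])
E
```

```text
[ 3.04017635e-01  1.93579088e-01 -1.80655963e-01 -4.11969166e-05
 -1.19638703e+00 -1.15999444e+00] [579.62073844 -19.15078228 241.64106084]
```

View pics/w1.png

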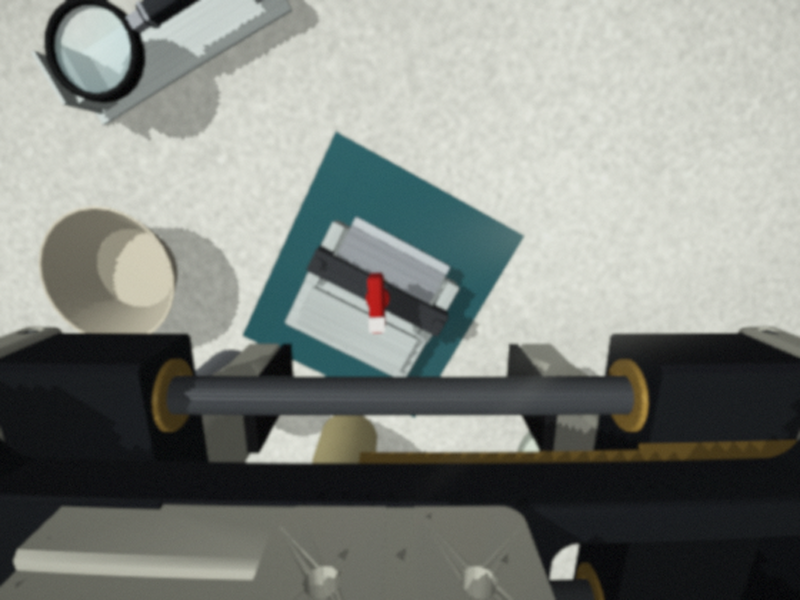

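```bash
python3 - <<'E'
import pickle,cv2
p,im=pickle.load(open('w1.pkl','rb'))
cv2.imwrite('pics/w1c.png',cv2.resize(im[80:270,165:375,::-1],None,fx=3.8,fy=3.15,interpolation=cv2.INTER_CUBIC) if 0 else cv2.resize(im[145:270,195:335,::-1],None,fx=4.8,fy=4.8,interpolation=cv2.INTER_CUBIC))
E
```

```text
(no output)
```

View pics/w1c.png

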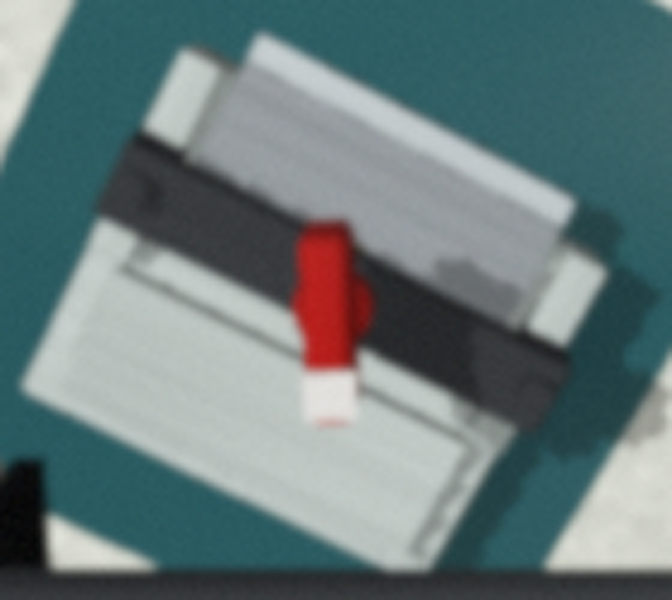

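```bash
python3 - <<'E'
from h import *
import pickle
np.set_printoptions(precision=1,suppress=True)
p,im=pickle.load(open('w1.pkl','rb'))
c=lambda *q:np.array(q,float)/4.8+[195-.4,145-.4]
k=onz(p,c((302,235),(348,232),(357,420),(303,423)),88); a=k[:2].mean(0);b=k[2:].mean(0)
print('knob',k,(a+b)/2,np.linalg.norm(b-a),'yaw',np.arctan2(*(b-a)[1::-1]))
e=onz(p,c((262,35),(577,203)),23); print('edge',e,e.mean(0),np.linalg.norm(e[0]-e[1]))
d=e[0]-e[1]; print('holder yaw',np.arctan2(-d[0],d[1]), np.arctan2(d[1],d[0]))
br=onz(p,c((140,135),(568,355),(535,430),(98,212)),48); print('bridge',br,br.mean(0),np.linalg.norm(br[0]-br[1]))
w=np.array([560,420])/[800,600]
m=lambda *q:np.array(q,float)*.7-.15
print('lens',onz(p,m((94,49)),46)); print('mat corners',onz(p,m((336,132),(523,236)),1))
E
```

```text
knob [[589.3 -40.5  88. ]
 [581.9 -33.1  88. ]
 [614.8  -2.5  88. ]
 [623.7 -11.6  88. ]] [602.4 -21.9  88. ] 44.926950704730835 yaw 0.7248595399915433
edge [[568.1 -78.4  23. ]
 [546.7  15.1  23. ]] [557.4 -31.6  23. ] 95.8554418564253
holder yaw -2.916286714770437 -1.3454903879755404
bridge [[604.5 -84.9  48. ]
 [576.4  35.4  48. ]
 [597.4  42.8  48. ]
 [626.9 -80.9  48. ]] [601.3 -21.9  48. ] 123.48581994180546
lens [[ 598.9 -317.5   46. ]]
mat corners [[ 524.1 -141.2    1. ]
 [ 479.9   51.9    1. ]]
```

The knob is at (602,-22) with its bar at yaw 0.725. It agrees with the bridge centre at (601,-22) and the wing length of 45 mm. The edge middle is at (557.5,-32). Next I go down and grip the wing.

>>> arm_command --plan '[[[23, -3, -40], [0, 0, 0.01], -1], [[23, -3, -80], [0, 0, 0.01], -1], [[23, -3, -115], [0, 0, 0.01], -1], [[23, -3, -140], [0, 0, 0.01], -1], [[23, -3, -160], [0, 0, 0.01], -1], [[23, -3, -172], [0, 0, 0.01], -1], [[23, -3, -181], [0, 0, 0.01], -1], [[23, -3, -181], [0, 0, 0.01], -1]]' --newtons 25

```text
clock: 4.08
tcp_pos: [602.6, -22.2, 60.3]
tcp_rot: [[-0.75, -0.662, -0.0], [-0.662, 0.75, -0.0], [0.0, 0.0, -1.0]]
ft_force: [0.5, -0.2, -0.2]
opening: 87.6
```

```bash
python3 - <<'E'
from h import *
import pickle
p=P('wrist'); im=env.capture('wrist'); pickle.dump((p,im),open('w2.pkl','wb'))
cv2.imwrite('pics/w2.png',cv2.resize(im[:,:,::-1],(800,600),interpolation=cv2.INTER_CUBIC))
o=env.observe(); print(o['joint_positions'],o['tcp_pos'],o['ft_force'],o['moment'])
E
```

```text
[ 2.86881554e-01  3.95481026e-01 -3.51751725e-01  1.41263686e-04
 -8.23242715e-01 -1.13460138e+00] [602.89808137 -22.14666177  60.87436906] [ 0.62067533 -0.46463645  0.62681399] [ 0.03937302 -0.19210494 -0.05505858]
```

View pics/w2.png

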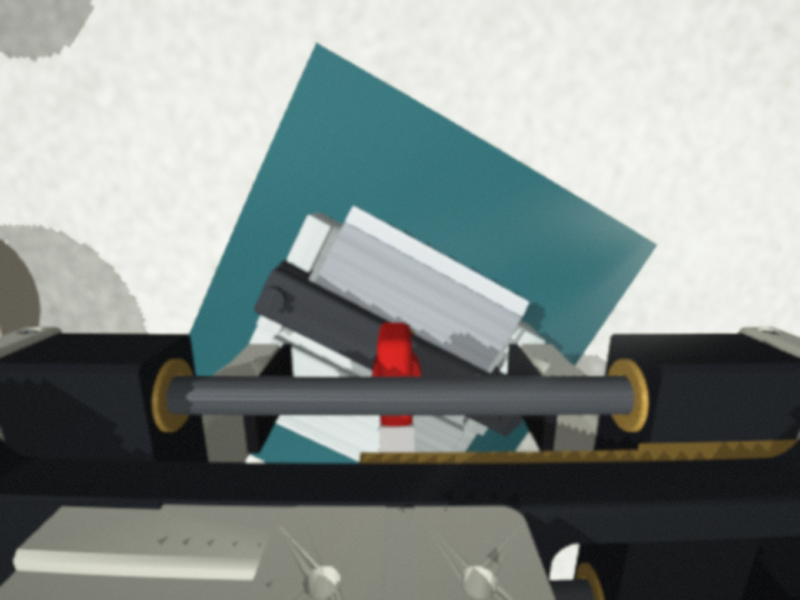

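The wing at (395,375) sits between the fingers (about 290 and 510), almost central. I close on it.

>>> arm_command --plan '[[[0, 0, 0], [0, 0, 0], 0.3], [[0, 0, 0], [0, 0, 0], 0.6], [[0, 0, 0], [0, 0, 0], 1], [[0, 0, 0], [0, 0, 0], 1], [[0, 0, 0], [0, 0, 0], 1], [[0, 0, 0], [0, 0, 0], 1], [[0, 0, 0], [0, 0, 0], 1], [[0, 0, 0], [0, 0, 0], 1]]' --newtons 25

```text
clock: 5.12
tcp_pos: [603.6, -23.1, 60.7]
tcp_rot: [[-0.75, -0.662, 0.001], [-0.662, 0.75, -0.001], [-0.0, -0.002, -1.0]]
ft_force: [5.6, -6.5, -2.2]
opening: 18.2
```

```bash
python3 - <<'E'
from h import *
o=env.observe(); print(o['ft_force'],o['moment'],o['opening'],o['tcp_pos'])
E
```

```text
[ 5.59724805 -6.46059431 -2.24231137] [-2.12656828 -1.59831231  0.05155697] 18.191167832303943 [603.56845954 -23.08831522  60.66695669]
```

>>> arm_command --plan '[[[1, -1, 0], [0, 0, 0], 1], [[1, -1, 0], [0, 0, 0], 1]]'

```text
clock: 5.38
tcp_pos: [603.7, -23.3, 60.6]
tcp_rot: [[-0.75, -0.661, 0.0], [-0.661, 0.75, -0.0], [-0.0, -0.0, -1.0]]
ft_force: [0.5, -0.7, -0.2]
opening: 18.0
```

>>> arm_command --plan '[[[1, -1, 0], [0, 0, 0], 0.5], [[1, -1, 0], [0, 0, 0], 0.3], [[1, -1, 4], [0, 0, 0], 0.3], [[1, -1, 8], [0, 0, 0], 0.3], [[1, -1, 8], [0, 0, 0], 1], [[1, -1, 8], [0, 0, 0], 1], [[1, -1, 8], [0, 0, 0], 1], [[1, -1, 8], [0, 0, 0], 1], [[1, -1, 8], [0, 0, 0], 1]]'

```text
clock: 6.5
tcp_pos: [603.9, -23.4, 68.5]
tcp_rot: [[-0.75, -0.662, -0.001], [-0.662, 0.75, 0.001], [0.0, 0.001, -1.0]]
ft_force: [-3.0, 6.6, 3.2]
opening: 11.8
```

```bash
python3 - <<'E'
from h import *
import pickle
o=env.observe(); print(o['ft_force'],o['moment'],o['opening'],o['tcp_pos'])
p,im=pickle.load(open('w1.pkl','rb'))
print((proj(p,[[602.4,-22,z] for z in (88,77,65,50)])-[194.6,144.6])*4.8)
E
```

```text
[-2.9937826   6.60143738  3.18686884] [2.06365485 1.36658357 0.02972953] 11.819022981616781 [603.91203217 -23.3622099   68.53351151]
[[327.39468714 328.88518735]
 [330.02539523 316.75603352]
 [332.71104492 304.37598743]
 [335.82523762 290.02354721]]
```

>>> arm_command --plan '[[[-1, 1, 0], [0, 0, 0], 1], [[-1, 1, 0], [0, 0, -0.1], 1], [[-1, 1, 0], [0, 0, -0.2], 1], [[-1, 1, 0], [0, 0, -0.3], 1], [[-1, 1, 0], [0, 0, -0.4], 1], [[-1, 1, 0], [0, 0, -0.5], 1], [[-1, 1, 0], [0, 0, -0.6], 1], [[-1, 1, 0], [0, 0, -0.7], 1], [[-1, 1, 0], [0, 0, -0.8], 1], [[-1, 1, 0], [0, 0, -0.8], 1]]'

```text
clock: 7.75
tcp_pos: [603.5, -22.0, 68.6]
tcp_rot: [[-0.997, 0.079, 0.0], [0.079, 0.997, 0.001], [0.0, 0.001, -1.0]]
ft_force: [-3.7, 7.3, 3.3]
opening: 11.8
```

```bash
python3 - <<'E'
from h import *
o=env.observe(); print(o['ft_force'],o['moment'],o['opening'],o['tcp_pos'],o['joint_positions'],np.arctan2(*o['tcp_rot'][1::-1,0]))
E
```

```text
[-3.73408637  7.34741424  3.30315356] [ 2.76810155  0.93020027 -0.02810558] 11.832532818009337 [603.49556337 -22.00269684  68.57893142] [ 2.85917248e-01  3.87298904e-01 -3.42169052e-01 -1.71024388e-03
 -8.40895676e-01 -1.93423581e+00] 3.0629303414849716
```

>>> arm_command --plan '[[[-0.5, 1, 0], [0, 0, -0.08], 1], [[-0.5, 1, 0], [0, 0, -0.16], 1], [[-0.5, 1, 0], [0, 0, -0.24], 1], [[-0.5, 1, 0], [0, 0, -0.24], 1]]'

```text
clock: 8.25
tcp_pos: [603.5, -21.5, 68.6]
tcp_rot: [[-0.95, 0.311, 0.001], [0.311, 0.95, 0.001], [-0.0, 0.001, -1.0]]
ft_force: [-0.3, 6.6, 1.5]
opening: 12.2
```

```bash
python3 - <<'E'
from h import *
o=env.observe(); print(o['ft_force'],o['moment'],o['opening'],o['tcp_pos'],np.arctan2(*o['tcp_rot'][1::-1,0]))
E
```

```text
[-0.32528014  6.61865532  1.49714988] [ 2.01783643 -0.03076739 -0.09720871] 12.202448816212815 [603.45159536 -21.49858251  68.55245679] 2.8249333050579417
```

>>> arm_command --plan '[[[0, 0.5, 0], [0, 0, -0.06], 1], [[0, 0.5, 0], [0, 0, -0.12], 1], [[0, 0.5, 0], [0, 0, -0.12], 1]]'

```text
clock: 8.62
tcp_pos: [603.5, -21.3, 68.6]
tcp_rot: [[-0.907, 0.422, 0.001], [0.422, 0.907, 0.0], [-0.0, 0.001, -1.0]]
ft_force: [0.6, 4.6, 1.4]
opening: 11.7
```

```bash
python3 - <<'E'
from h import *
o=env.observe(); print(o['ft_force'],o['moment'],o['opening'],o['tcp_pos'],np.arctan2(*o['tcp_rot'][1::-1,0]))
E
```

```text
[0.57960947 4.64400302 1.39971436] [ 1.87465948 -0.36923239 -0.0169313 ] 11.738252865310939 [603.52776569 -21.26590443  68.55395812] 2.7064029234760394
```

>>> arm_command --plan '[[[0, 0.5, 0], [0, 0, -0.06], 1], [[0, 0.5, 0], [0, 0, -0.12], 1], [[0, 0.5, 0], [0, 0, -0.12], 1]]'

```text
clock: 9.0
tcp_pos: [603.5, -21.1, 68.6]
tcp_rot: [[-0.851, 0.526, 0.001], [0.526, 0.851, -0.0], [-0.001, 0.0, -1.0]]
ft_force: [1.8, 3.0, -0.4]
opening: 12.3
```

```bash
python3 - <<'E'
from h import *
o=env.observe(); print(o['ft_force'],o['moment'],o['opening'],o['tcp_pos'],np.arctan2(*o['tcp_rot'][1::-1,0]))
E
```

```text
[ 1.76247258  3.01215908 -0.40750907] [ 1.05759395 -0.66696452  0.71991628] 12.255633636472202 [603.54075171 -21.12819767  68.57934738] 2.5878824502790327
```

>>> arm_command --plan '[[[0, 0.3, 0], [0, 0, -0.03], 1], [[0, 0.3, 0], [0, 0, -0.06], 1], [[0, 0.3, 0], [0, 0, -0.06], 1], [[0, 0.3, 0], [0, 0, -0.06], 1]]'

```text
clock: 9.5
tcp_pos: [603.3, -20.9, 68.6]
tcp_rot: [[-0.816, 0.578, 0.0], [0.578, 0.816, -0.0], [-0.0, 0.0, -1.0]]
ft_force: [1.0, 2.2, -1.5]
opening: 13.2
```

```bash
python3 - <<'E'
from h import *
o=env.observe(); print(o['ft_force'],o['moment'],o['opening'],o['tcp_pos'],np.arctan2(*o['tcp_rot'][1::-1,0]))
E
```

```text
[ 1.01292289  2.24135137 -1.45961955] [ 0.69145593 -0.67176539  0.76097762] 13.183928151196692 [603.264132   -20.92559091  68.62020719] 2.5249890172843115
```

Moment about z has plateaued at 0.76 N m and the fingers are starting to slip round the wing, so the stop is reached. I open, rise and check.

>>> arm_command --plan '[[[0, 0, 0], [0, 0, 0], 0.5], [[0, 0, 0], [0, 0, 0], 0], [[0, 0, 0], [0, 0, 0], -0.5], [[0, 0, 20], [0, 0, 0], -0.6], [[0, 0, 70], [0, 0, 0], -1], [[-15, -20, 120], [0, 0, 0.06], -1], [[-35, -60, 165], [0, 0, 0.12], -1], [[-55, -110, 175], [0, 0, 0.18], -1], [[-70, -140, 175], [0, 0, 0.24], -1], [[-70, -140, 175], [0, 0, 0.24], -1]]'

```text
clock: 10.75
tcp_pos: [531.9, -162.7, 244.0]
tcp_rot: [[-0.929, 0.371, 0.0], [0.371, 0.929, 0.0], [-0.0, 0.0, -1.0]]
ft_force: [0.2, 0.4, -0.2]
opening: 87.2
```

```bash
python3 - <<'E'
from h import *
import pickle
p=P('wrist'); im=env.capture('wrist'); pickle.dump((p,im),open('w3.pkl','wb'))
cv2.imwrite('pics/w3.png',cv2.resize(im[:,:,::-1],(800,600),interpolation=cv2.INTER_CUBIC))
o=env.observe(); print(o['joint_positions'],o['tcp_pos'],o['ft_force'],np.arctan2(*o['tcp_rot'][1::-1,0]))
E
```

```text
[ 5.67125791e-02  1.53008597e-01 -2.25970759e-01 -1.06291901e-04
 -1.19153675e+00 -2.00716520e+00] [ 532.52331918 -161.83827918  243.79236279] [ 0.70892908 -0.62599744  0.72004978] 2.7618970000943968
```

View pics/w3.png

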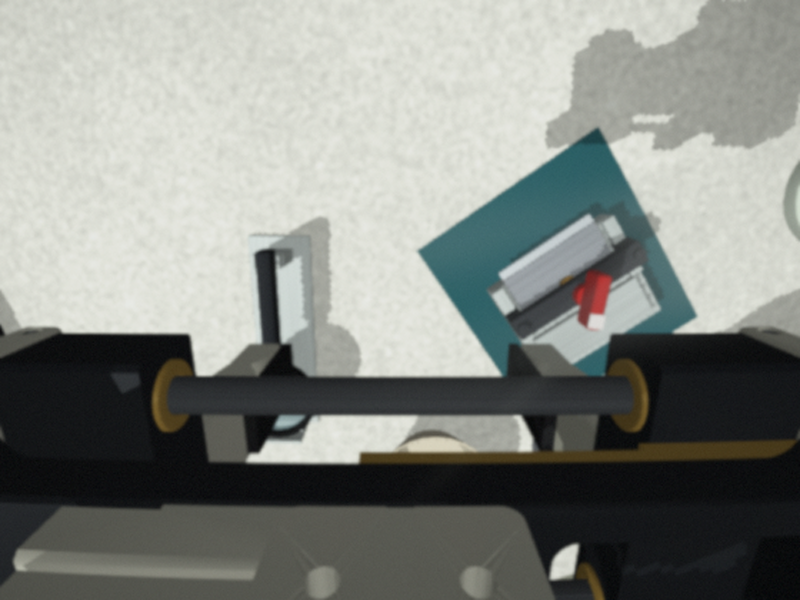

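```bash
python3 - <<'E'
from h import *
import pickle
p,im=pickle.load(open('w3.pkl','rb'))
cv2.imwrite('pics/w3c.png',cv2.resize(im[140:265,340:490,::-1],None,fx=4.8,fy=4.8,interpolation=cv2.INTER_CUBIC))
cv2.imwrite('pics/w3d.png',cv2.resize(im[150:310,150:260,::-1],None,fx=3.6,fy=3.6,interpolation=cv2.INTER_CUBIC))
E
```

```text
(no output)
```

View pics/w3c.png

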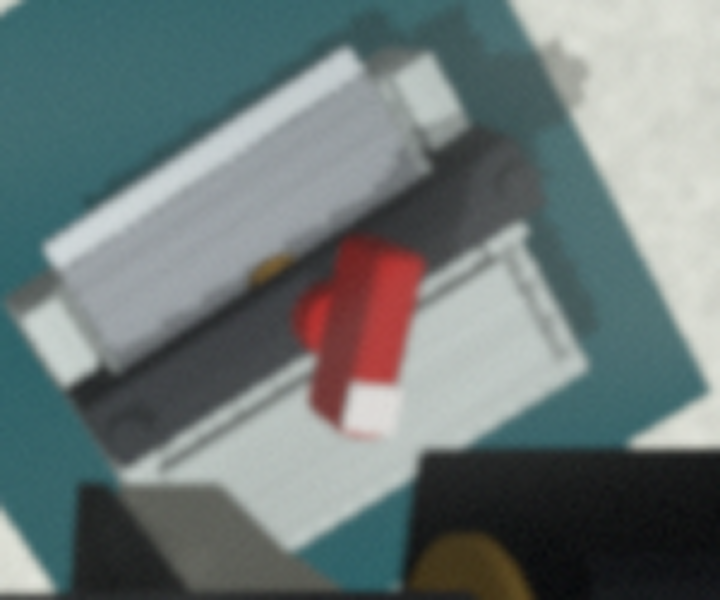

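View pics/w3d.png

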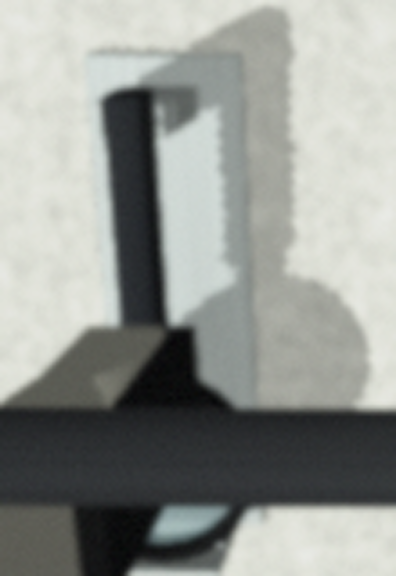

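```bash
python3 - <<'E'
from h import *
import pickle
np.set_printoptions(precision=2,suppress=True)
p,im=pickle.load(open('w3.pkl','rb'))
c=lambda *q:np.array(q,float)/4.8+[340-.4,140-.4]
k=onz(p,c((383,245),(425,262),(390,435),(343,430)),88); a=k[:2].mean(0);b=k[2:].mean(0)
print((a+b)/2,np.linalg.norm(b-a),np.arctan2(*(b-a)[1::-1])); s=k[2]-k[1];print('side',np.arctan2(s[1],s[0]))
e=onz(p,c((45,250),(350,50)),23); print('edge',e.mean(0),np.linalg.norm(e[0]-e[1]))
h=lambda *q:np.array(q,float)/3.6+[150-.4,150-.4]
q=onz(p,h((103,100),(122,325),(163,325),(150,95)),54); print(q)
E
```

```text
[602.49 -21.39  88.  ] 43.53438701116211 -0.4615911336748534
side -0.4501665432308105
edge [558.44 -32.25  23.  ] 96.06831543686648
[[ 467.84 -268.91   54.  ]
 [ 541.99 -298.97   54.  ]
 [ 547.38 -285.36   54.  ]
 [ 472.26 -253.46   54.  ]]
```

>>> arm_command --plan '[[[30, 35, 0], [0, 0, 0], -1], [[60, 70, 0], [0, 0, 0], -1], [[95, 100, 0], [0, 0, 0], -1], [[126, 118, -30], [0, 0, 0], -1], [[126, 118, -70], [0, 0, 0], -1], [[126, 118, -70], [0, 0, 0], -1], [[126, 118, -70], [0, 0, 0], -1]]'

```text
clock: 11.68
tcp_pos: [659.9, -42.7, 175.0]
tcp_rot: [[-0.93, 0.368, 0.001], [0.368, 0.93, -0.001], [-0.001, -0.0, -1.0]]
ft_force: [-0.0, 0.4, 0.5]
opening: 87.5
```

```bash
python3 - <<'E'
from h import *
import pickle
p=P('wrist'); im=env.capture('wrist'); pickle.dump((p,im),open('w4.pkl','wb'))
cv2.imwrite('pics/w4.png',cv2.resize(im[80:230,180:380,::-1],(800,600),interpolation=cv2.INTER_CUBIC))
print(proj(p,[602.4,-22,88]))
E
```

```text
[[277.31485595 145.82351034]]
```

View pics/w4.png

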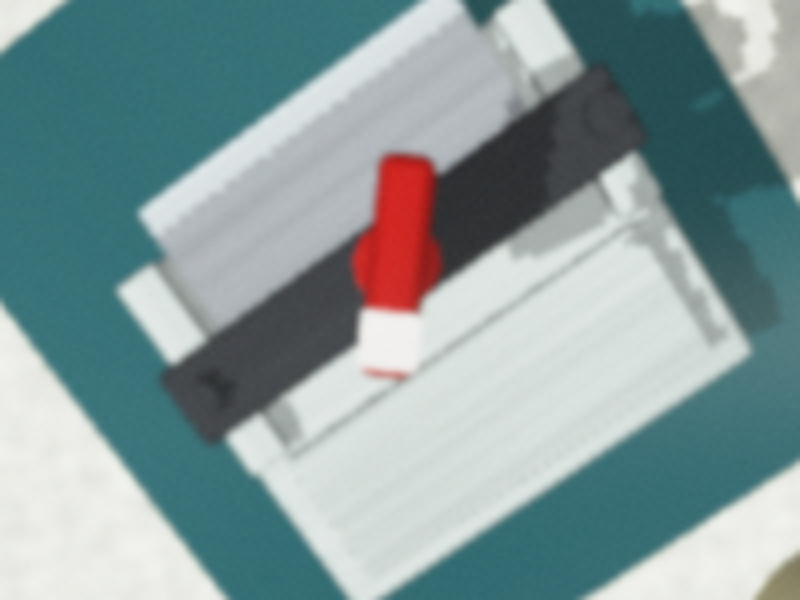

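```bash
python3 - <<'E'
from h import *
import pickle
p,im=pickle.load(open('w4.pkl','rb'))
c=lambda *q:np.array(q,float)/4+[180-.4,80-.4]
def yaw(a,b,z):
    q=onz(p,c(a,b),z); d=q[1]-q[0]; return np.arctan2(d[1],d[0])
print('bar',yaw((382,175),(360,370),88),yaw((434,180),(416,372),88))
print('bridge',[yaw(a,b,48)-np.pi/2 for a,b in [((165,375),(600,65)),((210,440),(645,140))]],'edge',yaw((142,213),(440,0),23)-np.pi/2,'block back',yaw((365,600),(750,350),20)-np.pi/2)
p1,_=pickle.load(open('w1.pkl','rb'));p=p1
c=lambda *q:np.array(q,float)/4.8+[195-.4,145-.4]
print('bar0',yaw((302,235),(303,423),88),yaw((348,232),(357,420),88))
E
```

```text
bar -0.49768491360028944 -0.4673834956540987
bridge [np.float64(0.22740033036706309), np.float64(0.22165606230311274)] edge 0.21220516688069635 block back 0.21999025492043867
bar0 0.6997531589356124 0.7499864190942107
```

The bar now lies 0.70 rad the other side of the holder's axis, a turn of 1.20 rad from the start. That fits the stop, but the mapping is only a guess, so I'll regrip harder and twist once more.

>>> arm_command --plan '[[[-29, 10, 0], [0, 0, -0.05], -1], [[-57, 21, 0], [0, 0, -0.1], -1], [[-57, 21, -40], [0, 0, -0.1], -1], [[-57, 21, -75], [0, 0, -0.1], -0.5], [[-57, 21, -95], [0, 0, -0.1], 0], [[-57, 21, -106], [0, 0, -0.1], 0.3], [[-57, 21, -106], [0, 0, -0.1], 1], [[-57, 21, -106], [0, 0, -0.1], 1], [[-57, 21, -106], [0, 0, -0.1], 1], [[-57, 21, -106], [0, 0, -0.1], 1], [[-57, 21, -106], [0, 0, -0.1], 1]]' --newtons 45

```text
clock: 13.1
tcp_pos: [602.5, -21.6, 67.8]
tcp_rot: [[-0.888, 0.459, 0.001], [0.459, 0.888, 0.0], [-0.001, 0.001, -1.0]]
ft_force: [2.7, 11.6, 1.9]
opening: 13.1
```

```bash
python3 - <<'E'
from h import *
o=env.observe(); print(o['ft_force'],o['moment'],o['opening'],o['tcp_pos'],np.arctan2(*o['tcp_rot'][1::-1,0]),o['joint_positions'][5])
E
```

```text
[ 2.70087391 11.6386208   1.94368715] [ 4.6569437  -1.28971337  0.0053008 ] 13.143005206633392 [602.50130459 -21.63227383  67.84254652] 2.664313552792533 -2.3356314921851595
```

>>> arm_command --plan '[[[0.3, 1, 0.5], [0, 0, 0], 1], [[0.3, 1, 0.5], [0, 0, -0.03], 1], [[0.3, 1, 0.5], [0, 0, -0.06], 1], [[0.3, 1, 0.5], [0, 0, -0.06], 1]]'

```text
clock: 13.6
tcp_pos: [602.8, -20.7, 68.0]
tcp_rot: [[-0.859, 0.512, 0.001], [0.512, 0.859, -0.0], [-0.0, 0.0, -1.0]]
ft_force: [5.0, 1.9, -6.9]
opening: 11.9
```

```bash
python3 - <<'E'
from h import *
o=env.observe(); print(o['ft_force'],o['moment'],o['opening'],o['tcp_pos'],np.arctan2(*o['tcp_rot'][1::-1,0]),o['joint_positions'][5])
E
```

```text
[ 4.95219076  1.90018717 -6.9118489 ] [ 0.51723987 -1.55504679  0.92760909] 11.878734461309326 [602.82858103 -20.69878542  67.96172   ] 2.604659300913274 -2.3972632260480915
```

>>> arm_command --plan '[[[0, 0, 0], [0, 0, -0.02], 1], [[0, 0, 0], [0, 0, -0.04], 1], [[0, 0, 0], [0, 0, -0.04], 1]]'

```text
clock: 13.98
tcp_pos: [602.6, -20.7, 68.0]
tcp_rot: [[-0.838, 0.546, 0.0], [0.546, 0.838, 0.0], [-0.0, 0.0, -1.0]]
ft_force: [4.8, 2.3, -7.2]
opening: 12.7
```

```bash
python3 - <<'E'
from h import *
o=env.observe(); print(o['ft_force'],o['moment'],o['opening'],np.arctan2(*o['tcp_rot'][1::-1,0]))
E
```

```text
[ 4.80465195  2.29063677 -7.2209095 ] [ 1.05313639 -1.72469008  0.98037198] 12.71322781373362 2.5640527311078687
```

>>> arm_command --plan '[[[0, 0, 0], [0, 0, 0], 0.5], [[0, 0, 0], [0, 0, 0], 0], [[0, 0, 0], [0, 0, 0], -0.5], [[0, 0, 25], [0, 0, 0], -0.6], [[0, 0, 70], [0, 0, 0], -1], [[-4, -40, 110], [0, 0, 0.06], -1], [[-8, -90, 120], [0, 0, 0.1], -1], [[-12, -140, 120], [0, 0, 0.14], -1], [[-17, -190, 115], [0, 0, 0.18], -1], [[-21, -240, 105], [0, 0, 0.18], -1], [[-25, -285, 102], [0, 0, 0.18], -1], [[-25, -287, 102], [0, 0, 0.18], -1]]' --newtons 25

```text
clock: 15.48
tcp_pos: [576.1, -310.8, 169.3]
tcp_rot: [[-0.921, 0.391, -0.002], [0.391, 0.921, 0.0], [0.002, -0.001, -1.0]]
ft_force: [-0.1, -0.3, -0.0]
opening: 87.7
```

```bash
python3 - <<'E'
from h import *
import pickle
p=P('wrist'); im=env.capture('wrist'); pickle.dump((p,im),open('w5.pkl','wb'))
cv2.imwrite('pics/w5.png',cv2.resize(im[:,:,::-1],(800,600),interpolation=cv2.INTER_CUBIC))
o=env.observe(); print(o['joint_positions'],o['tcp_pos'],np.arctan2(*o['tcp_rot'][1::-1,0]))
E
```

```text
[-1.95334121e-01  3.64485297e-01 -1.13615690e-01  2.75546444e-05
 -1.09389671e+00 -1.77576085e+00] [ 576.48982302 -309.59016556  169.54372776] 2.741306512656102
```

View pics/w5.png

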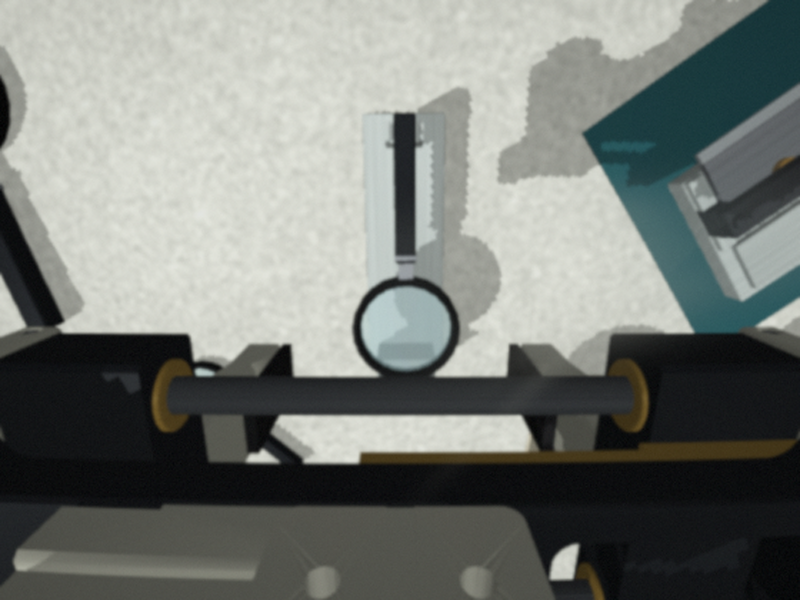

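```bash
python3 - <<'E'
from h import *
import pickle
np.set_printoptions(precision=2,suppress=True)
p,im=pickle.load(open('w5.pkl','rb'))
m=lambda *q:np.array(q,float)*.7-.15
h=onz(p,m((404.5,114),(405.5,255)),54); l=onz(p,m((406.5,327)),52)
d=l[0]-h[0]; print(h,l,np.linalg.norm(d[:2]),np.arctan2(d[1],d[0]),np.arctan2(*(h[1]-h[0])[1::-1]))
u=d[:2]/np.linalg.norm(d[:2]); print('handle pt',l[0,:2]-85*u)
E
```

```text
[[ 469.52 -262.51   54.  ]
 [ 549.72 -295.62   54.  ]] [[ 596.6  -314.58   52.  ]] 137.32592221824865 -0.38890127613446984 -0.39163333309853254
handle pt [ 517.94 -282.35]
```

>>> arm_command --plan '[[[-30, 14, 0], [0, 0, 0.01], -1], [[-57, 26, -10], [0, 0, 0.01], -1], [[-57, 26, -50], [0, 0, 0.01], -1], [[-57, 26, -90], [0, 0, 0.01], -1], [[-57, 26, -120], [0, 0, 0.01], -1], [[-57, 26, -136], [0, 0, 0.01], -1], [[-57, 26, -142], [0, 0, 0.01], -1], [[-57, 26, -142], [0, 0, 0.01], -0.3], [[-57, 26, -142], [0, 0, 0.01], 0.3]]' --newtons 40

```text
clock: 16.65
tcp_pos: [521.3, -282.0, 29.2]
tcp_rot: [[-0.926, 0.377, 0.002], [0.377, 0.926, -0.0], [-0.002, 0.0, -1.0]]
ft_force: [0.5, -0.4, 0.3]
opening: 73.4
```

>>> arm_command --plan '[[[0, 0, 0], [0, 0, 0], 1], [[0, 0, 0], [0, 0, 0], 1], [[0, 0, 0], [0, 0, 0], 1], [[0, 0, 0], [0, 0, 0], 1], [[0, 0, 0], [0, 0, 0], 1]]'

```text
clock: 17.27
tcp_pos: [520.5, -281.9, 28.1]
tcp_rot: [[-0.926, 0.378, -0.0], [0.378, 0.926, -0.0], [0.0, -0.0, -1.0]]
ft_force: [0.3, -1.1, -0.7]
opening: 23.3
```

>>> arm_command --plan '[[[0, 0, -1], [0, 0, 0], 1], [[0, 0, -1], [0, 0, 0], 1], [[0, 0, -1], [0, 0, 0], 1], [[0, 0, -1], [0, 0, 0], 1]]'

```text
clock: 17.77
tcp_pos: [520.6, -281.9, 27.2]
tcp_rot: [[-0.926, 0.377, 0.0], [0.377, 0.926, -0.0], [-0.0, -0.0, -1.0]]
ft_force: [-0.2, 0.1, 3.0]
opening: 13.8
```

Gripped at 13.8 mm, against a handle width of 14 mm. Now straight up.

>>> arm_command --plan '[[[0, 0, 5], [0, 0, 0], 1], [[0, 0, 15], [0, 0, 0], 1], [[0, 0, 35], [0, 0, 0], 1], [[0, 0, 60], [0, 0, 0], 1], [[0, 0, 90], [0, 0, 0], 1], [[0, 0, 115], [0, 0, 0], 1], [[0, 0, 125], [0, 0, 0], 1], [[0, 0, 125], [0, 0, 0], 1], [[0, 0, 125], [0, 0, 0], 1]]'

```text
clock: 18.9
tcp_pos: [519.8, -281.6, 150.9]
tcp_rot: [[-0.926, 0.378, -0.002], [0.378, 0.926, 0.001], [0.002, -0.0, -1.0]]
ft_force: [-0.3, -0.3, -0.4]
opening: 13.5
```

```bash
python3 - <<'E'
from h import *
import pickle
out={}
for n in ['wrist','top','scene']:
    p=P(n); im=env.capture(n); out[n]=(p,im)
pickle.dump(out,open('l1.pkl','wb'))
cv2.imwrite('pics/l1w.png',cv2.resize(out['wrist'][1][:,:,::-1],(800,600),interpolation=cv2.INTER_CUBIC))
s=out['scene'][1]; cv2.imwrite('pics/l1s.png',cv2.resize(s[100:290,190:400,::-1],None,fx=3.1,fy=3.1,interpolation=cv2.INTER_CUBIC))
o=env.observe(); print(o['opening'],o['ft_force'],o['tcp_pos'])
E
```

```text
13.773248486602897 [-0.0281947  -0.56856452 -1.25231364] [ 519.96266085 -281.71926026  150.98141383]
```

View pics/l1w.png

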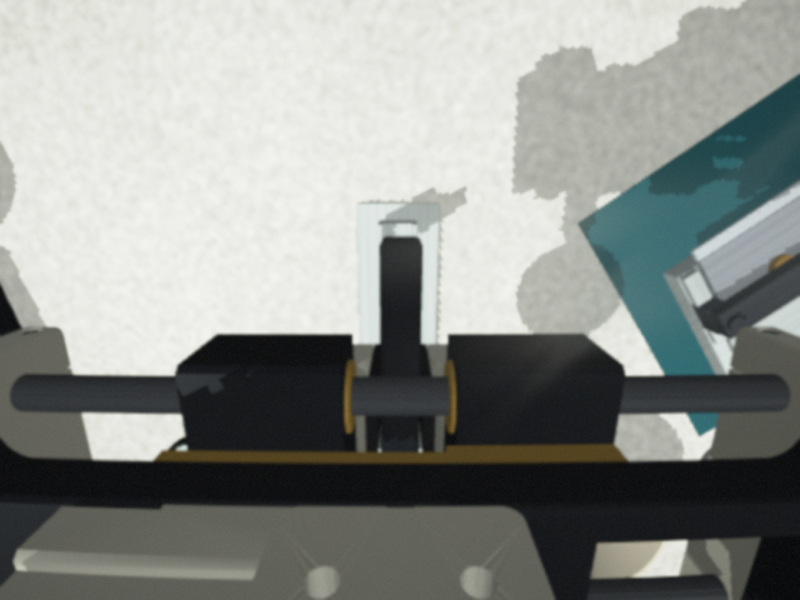

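View pics/l1s.png

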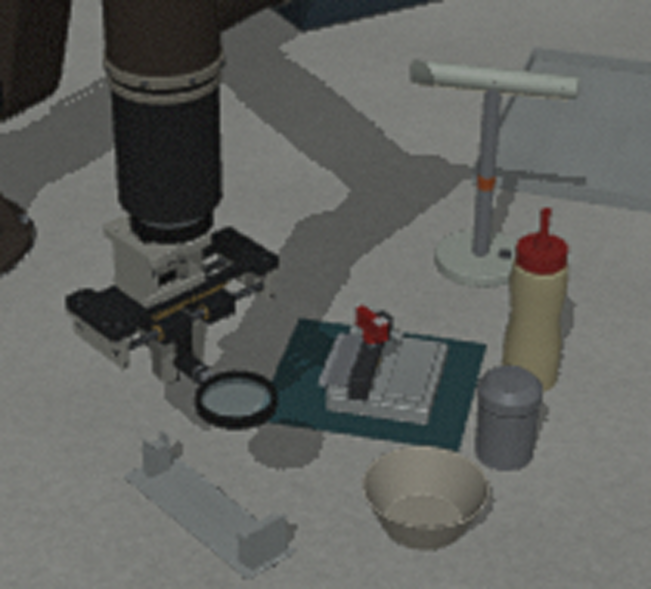

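```bash
python3 - <<'E'
import cv2
t=cv2.imread("pics/top0.png"); s=cv2.imread("pics/scene0.png")
a=cv2.resize(s[115:195,315:385],None,fx=7,fy=7,interpolation=cv2.INTER_CUBIC)
b=cv2.resize(t[130:215,105:180],None,fx=7,fy=7,interpolation=cv2.INTER_CUBIC)
cv2.imwrite("pics/b1.png",a);cv2.imwrite("pics/b2.png",b)
E
```

```text
(no output)
```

View pics/b1.png

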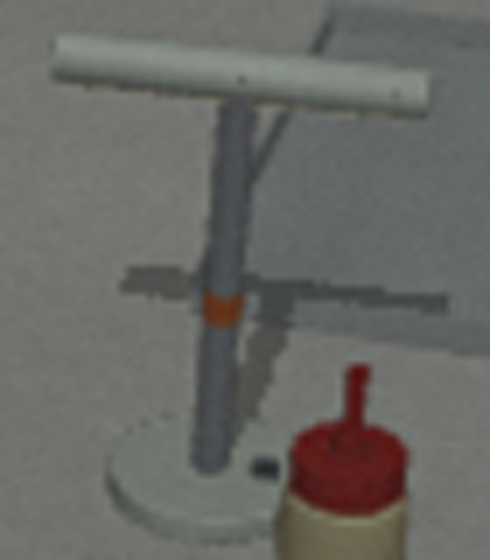

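View pics/b2.png

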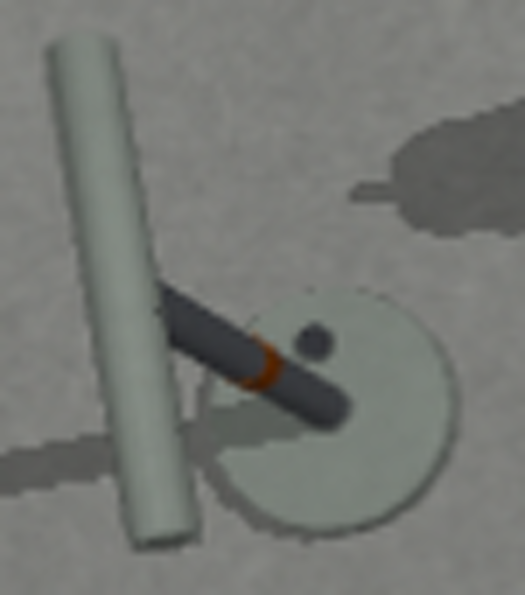

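```bash
python3 - <<'E'
from h import *
np.set_printoptions(precision=1,suppress=True)
T=P('top');S=P('scene')
f=lambda q,o:np.array(q,float)/7+np.array(o)-.43
bt=f([[260,362]],(105,130)); bs=f([[222,311]],(315,115))
ft=f([[331,410]],(105,130))
for hf in (6,12):
  ax=onz(T,ft,hf)[0]; print(hf,ax)
  for n,p,b in (('top',T,bt),('scene',S,bs)):
    cam=-p[2].T@p[3]; d=cam[:2]-ax[:2]; d/=np.linalg.norm(d)
    hs=np.arange(80,160,1.); X=np.c_[np.tile(ax[:2]+10*d,(len(hs),1)),hs]; q=proj(p,X)
    i=np.argmin(np.linalg.norm(q-b,axis=1)); print(n,hs[i],q[i]-b[0])
# scene with axis from scene base of post & bar top: project for check
  cam=-S[2].T@S[3]; d=cam[:2]-ax[:2]; d/=np.linalg.norm(d)
  print('scene base', (proj(S,[*(ax[:2]+10*d),hf])-[315-.43,115-.43])*7, 'bar centre top',(proj(S,[*ax[:2],250])-[315-.43,115-.43])*7)
E
```

```text
6 [622.5 260.5   6. ]
top 126.0 [-0.5  0.8]
scene 115.0 [-0.6 -0.1]
scene base [[203.6 487.3]] bar centre top [[237.   65.4]]
12 [621.4 258.5  12. ]
top 131.0 [-0.4  0.8]
scene 116.0 [-1.1 -0.2]
scene base [[201.1 479.1]] bar centre top [[233.5  66.5]]
```

The loupe is lifted: the rest is empty and the loupe looks level at crop (236,398) of the scene view. The top and scene views disagree on the band's height (about 128 against 115 mm), so I'll take a closer wrist look on the way.

>>> arm_command --plan '[[[4, 20, 30], [0, 0, 0], 1], [[8, 60, 49], [0, 0, 0], 1], [[14, 105, 49], [0, 0, 0], 1], [[21, 150, 49], [0, 0, 0], 1], [[28, 195, 49], [0, 0, 0], 1], [[34, 240, 49], [0, 0, 0], 1], [[40, 285, 49], [0, 0, 0], 1], [[44, 320, 49], [0, 0, 0], 1], [[46, 332, 49], [0, 0, 0], 1], [[46, 332, 49], [0, 0, 0], 1], [[46, 332, 49], [0, 0, 0], 1]]'

```text
clock: 20.42
tcp_pos: [566.2, 49.2, 200.8]
tcp_rot: [[-0.926, 0.378, -0.001], [0.378, 0.926, -0.0], [0.0, -0.0, -1.0]]
ft_force: [0.3, 0.2, -0.1]
opening: 13.2
```

```bash
python3 - <<'E'
from h import *
import pickle
p=P('wrist'); im=env.capture('wrist'); pickle.dump((p,im),open('w6.pkl','wb'))
cv2.imwrite('pics/w6.png',cv2.resize(im[:,:,::-1],(800,600),interpolation=cv2.INTER_CUBIC))
o=env.observe(); print(o['opening'],o['ft_force'],o['tcp_pos'])
print(proj(p,[622,260,115])/.7)
E
```

```text
13.609454747583206 [ 0.42631829 -0.08921046 -0.77243695] [566.2584947   49.0808755  200.92074596]
[[754.00638198 266.52161107]]
```

View pics/w6.png

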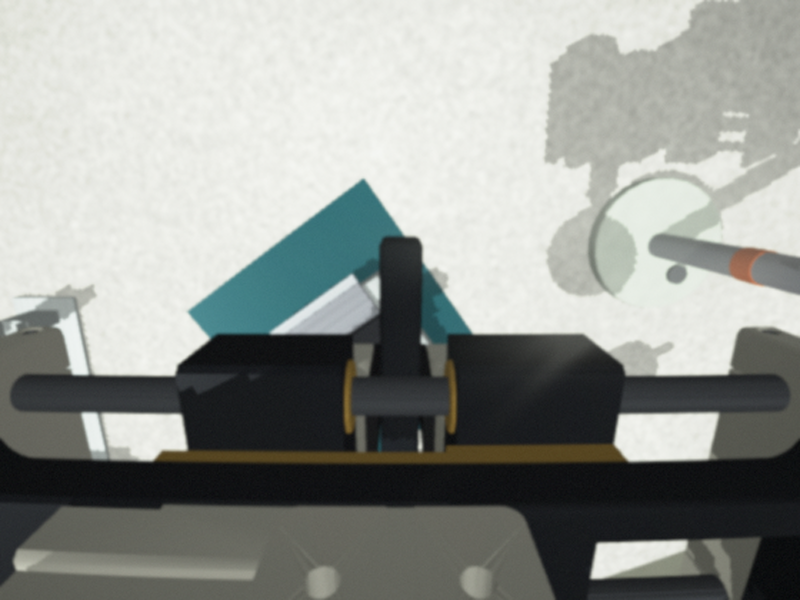

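```bash
python3 - <<'E'
import pickle,cv2
p,im=pickle.load(open('w6.pkl','rb'))
cv2.imwrite('pics/w6c.png',cv2.resize(im[115:225,405:560,::-1],None,fx=5,fy=5,interpolation=cv2.INTER_CUBIC))
E
```

```text
(no output)
```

View pics/w6c.png

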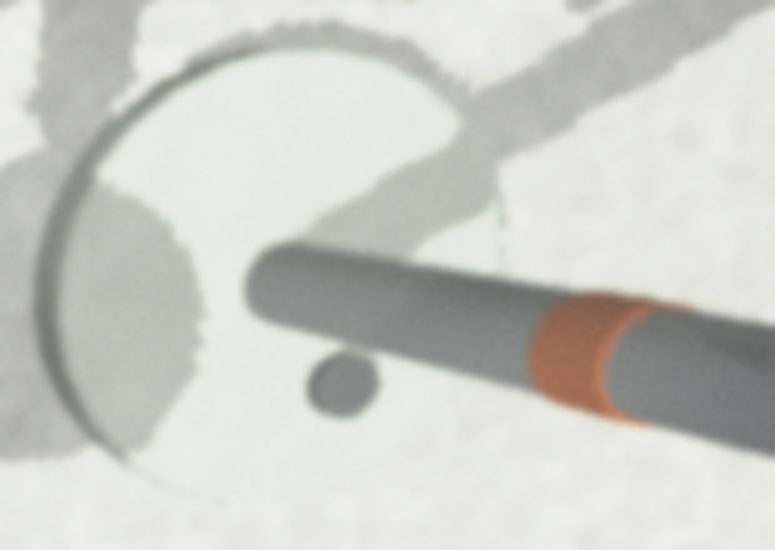

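```bash
python3 - <<'E'
from h import *
import pickle
from scipy.optimize import least_squares
np.set_printoptions(precision=1,suppress=True)
p,im=pickle.load(open('w6.pkl','rb'))
c=lambda *q:np.array(q,float)/5+[405-.4,115-.4]
cam=-p[2].T@p[3]; print(cam)
def near(ax,r=10.3):
    d=cam[:2]-ax; return ax+r*d/np.linalg.norm(d)
obs=c((281,275),(247,285),(530,350),(604,368))
# ellipse extremes
ext=c((60,290),(503,260),(290,47))
def f(x):
    ax=x[:2];hf,hb=x[2:]
    n=near(ax); q=proj(p,[[*near(ax,10),hf],[*n,hb-8],[*n,hb+8]])
    th=np.linspace(0,2*np.pi,361); C=proj(p,np.c_[ax[0]+55*np.cos(th),ax[1]+55*np.sin(th),np.full(361,hf)])
    return np.r_[(q-obs[1:]).ravel(), C[:,0].min()-ext[0,0],C[:,0].max()-ext[1,0],C[:,1].min()-ext[2,1]]
r=least_squares(f,[622,260,10,115]); print(r.x,r.fun)
E
```

```text
[500.8  76.6 359. ]
[623.6 259.9  15.6 115.4] [-0.4 -0.3  0.5 -0.2 -0.2 -0.6 -0.7  0.8  1.4]
```

Band height is 115.4 mm, with the scene view giving 115–116. The lens must therefore come to (558,-32,115.4), which is TCP (480,2.5,96.6).

>>> arm_command --plan '[[[-30, -16, 0], [0, 0, 0], 1], [[-60, -32, 0], [0, 0, 0], 1], [[-86, -46.5, -10], [0, 0, 0], 1], [[-86, -46.5, -40], [0, 0, 0], 1], [[-86, -46.5, -70], [0, 0, 0], 1], [[-86, -46.5, -92], [0, 0, 0], 1], [[-86, -46.5, -104], [0, 0, 0], 1], [[-86, -46.5, -104], [0, 0, 0], 1], [[-86, -46.5, -104], [0, 0, 0], 1], [[-86, -46.5, -104], [0, 0, 0], 1]]'

```text
clock: 21.72
tcp_pos: [481.0, 3.8, 97.9]
tcp_rot: [[-0.926, 0.378, 0.001], [0.378, 0.926, 0.001], [-0.001, 0.001, -1.0]]
ft_force: [0.1, 1.3, -1.2]
opening: 13.4
```

```bash
python3 - <<'E'
from h import *
import pickle
out={}
for n in ['top','scene']:
    p=P(n); im=env.capture(n); out[n]=(p,im)
pickle.dump(out,open('f1.pkl','wb'))
s=out['scene'][1]; cv2.imwrite('pics/f1s.png',cv2.resize(s[130:270,240:400,::-1],None,fx=4.2,fy=4.2,interpolation=cv2.INTER_CUBIC))
s=out['top'][1]; cv2.imwrite('pics/f1t.png',cv2.resize(s[130:260,180:320,::-1],None,fx=4.5,fy=4.5,interpolation=cv2.INTER_CUBIC))
o=env.observe(); print(o['opening'],o['ft_force'],o['tcp_pos'],o['moment'])
E
```

```text
13.727246105081873 [ 0.31058433  0.25473211 -0.95043992] [480.84953448   3.76631132  97.66772675] [ 0.08456504 -0.10372905  0.00480351]
```

View pics/f1s.png

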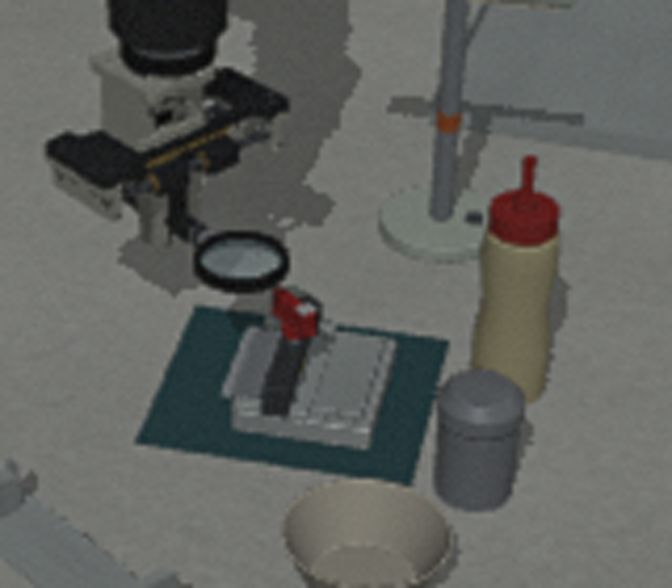

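View pics/f1t.png

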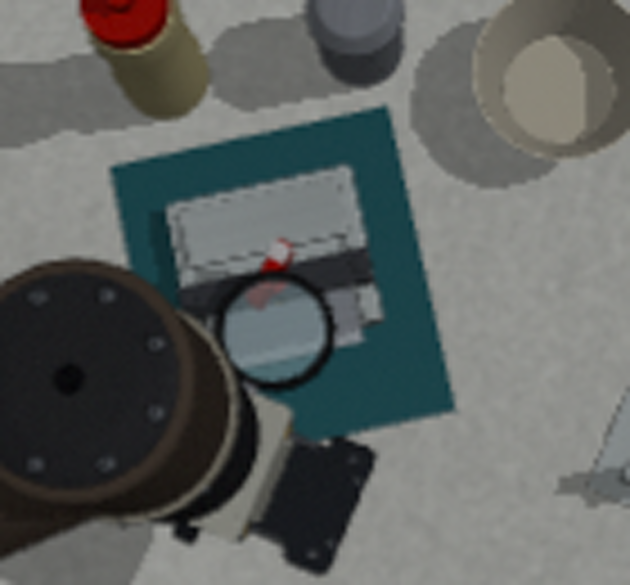

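```bash
python3 - <<'E'
from h import *
import pickle
np.set_printoptions(precision=1,suppress=True)
T=P('top');S=P('scene')
ct=np.array([[275,331]])/4.5+[179.6,129.6]; cs=np.array([[241,261]])/4.2+[239.6,129.6]
print(onz(T,ct,117),onz(S,cs,117),tri(T,ct,S,cs))
o=env.observe(); R=o['tcp_rot']; print(o['tcp_pos'], o['tcp_pos']-85*R[:,0]-18.8*R[:,2])
E
```

```text
[[561.  -31.6 117. ]] [[564.6 -31.3 117. ]] (array([562.6, -30.6, 115.6]), np.float64(3.1758604144566296))
[480.8   3.8  97.7] [559.5 -28.3 116.5]
```

>>> arm_command --plan '[[[-1.5, -1, -0.5], [0, 0, 0], 1], [[-2.5, -2, -1], [0, 0, 0], 1], [[-2.5, -2, -1], [0, 0, 0], 1], [[-2.5, -2, -1], [0, 0, 0], 1], [[-2.5, -2, -1], [0, 0, 0], 1], [[-2.5, -2, -1], [0, 0, 0], 1], [[-2.5, -2, -1], [0, 0, 0], 1], [[-2.5, -2, -1], [0, 0, 0], 1]]'

```text
clock: 22.82
tcp_pos: [478.0, 1.6, 96.1]
tcp_rot: [[-0.926, 0.378, 0.0], [0.378, 0.926, 0.0], [-0.0, 0.0, -1.0]]
ft_force: [0.4, 0.3, -1.3]
opening: 13.5
```

```bash
python3 - <<'E'
from h import *
o=env.observe(); R=o['tcp_rot']; print(o['clock'],o['tcp_pos'], o['tcp_pos']-85*R[:,0]-18.8*R[:,2],o['opening'],np.abs(o['joint_velocities']).max(),R[2])
print(env.job_done())
E
```

```text
22.825 [477.97282582   1.62541438  96.05946135] [556.68056939 -30.46957536 114.8595341 ] 13.520617487233809 0.002164844749531049 [-8.55817317e-07  3.09452215e-06 -1.00000000e+00]
the job is handed in; nothing more can be done
None
```

I tightened the red knob to its stop, took the middle-sized loupe from its rest, and handed in at 22.8 s with the loupe held still over the middle of the cutting edge. No verdict was given.

- **Knob:** It turned about 1.2 rad clockwise by the pictures. I regripped it harder and twisted again. The moment rose at once to 0.93–0.98 N m and the fingers began to slip round the wing, so I take it as on the stop. I could not read the joint value itself, and I took no close look at it after the second twist.
- **Loupe position:** The lens is at about (557, -30, 115) mm by the arm's pose. The edge middle was measured at (558, -32) and the tape at 115.4 mm. The grip opening is 13.5 mm on the 14 mm handle, and the arm is level and still.
- **Blade and bystanders:** The edge measured the same to within 1 mm after the first tightening. The shaker, bottle and bowl look untouched in the last pictures; I did not measure them again.
- **Measurements that disagreed:** My first top-view estimate of the tape height was 126–131 mm. I set it aside because that view is poor for height, and the scene view and a close wrist view both gave about 115 mm. The top and scene cameras together put the lens about 4 mm from the arm-based figure, within the 15 mm allowed.

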